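# Open the ratchet clamp fully and lock it

### The arm

A 6-joint arm with a two-finger parallel gripper is mounted at the origin on a cart in front of the work surface, level with it; the furniture and walls round the work are solid. World frame = base frame: x ahead of the robot, y to its left, z up, the work surface at z = 0. Lengths are in mm, angles in rad, forces in N, time in s.
With the tool pointing down it reaches from about 400 to 925 mm from the base axis. Payload 12.5 kg.
Tool frame: the origin (TCP) lies between the finger pads; the fingertips stand 25 mm ahead of it and the grasp point (between the pads) lies 6 mm ahead of it; z points along the fingers, y is the line along which they close (so a half turn about z gives the same grasp; the last joint's range is limited). The gripper opens to 95 mm and grips with 3 to 60 N. Pads are 20 mm wide; open, the fingers measure 119 mm over their backs; the gripper's body (75 mm by 180 mm) begins 59 mm behind the grasp point.
Start: joints at [-1.293, 0.491, 1.559, -0, 1.092, -0.106], TCP at [234.052, -579.537, 239.661] pointing down, gripper open.
Joint ranges: [-3.1, 3.1], [-0.84, 2.19], [0.05, 2.79], [-1.13, 4.28], [0.06, 2.93], [-2.69, 2.69]. Speed limits (rad/s): [2.22, 2.22, 2.79, 3.14, 3.14, 3.14].

### API

Orientations are given as [roll, pitch, yaw] about the fixed x, y, z axes, in that order (R = Rz(yaw) Ry(pitch) Rx(roll)).
In Python, from cell import state, read_camera, job_done, cut_out gives the robot as it stands. The module is installed in compiled form; this text tells all that it offers.
- The arm moves only by the tool jog_arm, never from a script. Its argument "motion" is a list of rows, each a list of 2 entries, a list of its own where there are three numbers: the shift along the tool's x, y, z in mm, then the turn about the tool's z in rad. A call has 1 to 5 rows; each row is the pose to reach, as a shift and turn from the pose commanded when the call began, along the tool's axes at that moment; what a row does not reach only later rows make up. A row lasts 1/10 s, in which the tool goes at most 50 mm and 8.59 degrees, less where a joint would pass 70% of its speed; a pose out of reach is approached as far as the arm can. A call with a gripper value outside its range is refused whole. "grip" is the closure, from 0 (fully open) to 1 (shut), set as the call begins (left out, the last holds). The fingers move at their own pace and stop on an object; the grip force is fixed at half the most. Time passes only in rows, so rows that repeat a pose let the fingers close. It gives the time, the measured TCP pose, the force, the opening and the grip force at its end, in the units of the state.
- state(): the state, without advancing time (a new reading comes with each control period).
- read_camera(name): name is "scene" or "top" or "wrist"; returns a dict with "img" (400x640x3 uint8, blue, green, red), "vertical_fov" (degrees; the focal length in pixels is half the picture's height over the tangent of half this angle, whatever the lens; pixels are square), "cx", "cy" (the principal point, pixels), "extrinsics" (4x4, takes a point from camera to world coordinates). Camera axes: x right, y up, looking along -z (the intrinsics and any distortion apply to the point x, -y, -z); pixel columns grow to the right and rows downward; lengths in mm; the calibration is good to about 2 mm. The wrist camera is an equidistant fisheye: a pixel r from the principal point sees the ray r / f radians off the axis. A picture is of the moment at which its call begins. There is no depth.
- job_done(): hands the job in; it is judged then, once.
Trained networks look in a picture, given as the dict that the camera call returned (one of the last four; its "shot" number tells which), for a name from the list of things; names that differ only in an ending like _2 or _b are one class to them, and where a whole thing is asked for, a point or a joint stands for the part that bears it (a point fixed in the world has none). Each returns a list of dicts, best first, with "p" (0 to 1); they miss things now and then, are a little off and sometimes report something else, mostly with a low value. They report only what shows in the picture. A call takes as long as a camera call.
- cut_out(name, picture): "region" (400x640 bool, what is visible of it) and "box" ([left, top, right, bottom] in pixels, round what is visible of it).
The state is a dict: "t": time; "joints": joint angles; "qvel": joint speeds; "tau": joint torques, N m; "eef_pos": TCP position; "tcp_rot": TCP orientation; "ft_force": force on the tool from outside, world axes, zero at the start; "moment": the same for the moment, N m; "opening": opening from 0.0 (shut) to 1.0 (fully open); "grip_force": force on a finger pad.
Only numpy, scipy, OpenCV 4.12 (cv2) and the standard library are available. Lean on these libraries where they do the work, as an engineer would, in place of code of your own. Each camera call takes 0.05 s, during which the arm holds its last target. There are 200 camera calls.

### The job

Get the ratchet clamp on the hearth ready for a bigger job: press the red end of the rocker on its yellow sliding jaw fully down to release the ratchet, then push the jaw back along its bar, away from the fixed jaw, until it is fully home against the end stop. With the jaw home, press the green end of the rocker fully down to lock the ratchet again and take the hand away. Do it all with the fingertips: grip and lift nothing, and leave the loose things lying round the clamp alone.

Things in the scene. Friction and masses are not known exactly. Their poses are not given: they have to be found in the camera images.
- ratchet_clamp: Clamp, bolted down. Origin: on the hearth top, on its centre line; x along the bar in the jaw's opening direction, z up. Dark base plate 10 mm thick, x -175 to +155, y -52 to +52 mm. Grey fixed jaw at x -175 to -150, grey end stop at x +132 to +152, both 96 mm wide, tops 46 mm above the hearth. Between them a toothed bar and a guide rod, tops 31 mm above the hearth.
- clamp_jaw (a joint): Opening (m) of the yellow sliding jaw along the clamp's x, 0 to 0.120; 0.120 = fully home against the end stop. Starts between 0 and 0.045. The ratchet lets it open at most 10 mm until released; then it slides with about 4 N of friction plus 2 N per 0.1 m/s and stays where it is left.
- jaw_face (a point): On the steel front of the yellow jaw (it looks at the fixed jaw, 70 to 115 mm off at the start), mid-width, 50 mm above the hearth; axes as the clamp's. The jaw is a block 92 mm long (from here to the clamp's +x), 96 mm wide, 12 to 58 mm above the hearth. Push this face to the clamp's +x to open it; home, it stands at x = +40 mm in the clamp's frame.
- release_rocker (a joint): Angle (rad) of the rocker on top of the sliding jaw, 0 to 0.44: 0 = locked (red end up, green end fully down), 0.44 = released (red end fully down, green end up). It stays where it is left; pressing an end takes about 1 to 3 N until it meets its stop.
- release_end (a point): Middle of the top of the rocker's red pad, 28 mm from the pivot on the clamp's +y side: about 83 mm above the hearth when locked, 71 mm when released. The rocker plate is 28 mm along the bar, 76 mm across it; its pivot is parallel to the bar, 72 mm above the hearth, 46 mm behind the jaw's face. Travels with the jaw.
- lock_end (a point): Middle of the top of the rocker's green pad, 28 mm from the pivot on the clamp's -y side: about 71 mm above the hearth when locked and 83 mm when released. It travels with the jaw.
- hex_bolt: Bystander: steel bolt standing on its rusty head, 28 x 24 x 70 mm, loose. Origin at the centre of its underside.
- nut_0: Bystander: grey steel nut, 35 x 30 x 16 mm, loose. Origin at the centre of its underside.
- steel_block: Bystander: ground steel block, 32 x 50 x 25 mm, loose. Origin at the centre of its underside.
- flux_tin: Bystander: round tin with a lid, 67 mm across, 74 mm high, loose. Origin at the centre of its underside.
- firebrick_cut: Bystander: cut piece of cream firebrick, 50 x 75 x 62 mm, loose. Origin at the centre of its underside.

How it is judged:
By the outcome, as a careful person would: the job done as asked, in the order asked, and still so for the second after the job is handed in, with the robot touching nothing.
It also fails if it takes over 43 s, if anything falls off the work surface, if the arm or the gripper's body presses on something with over 40 N, if the wrist force passes 120 N, or if a joint passes its speed limit or range.

## Working session

There is one attempt and no reset: what is moved stays moved. The work goes in short steps, Python scripts to look and compute and a tool call to move; the robot and the scene stay as the last step left them, time stands still between calls to the robot, and variables do not carry over. Pictures are saved under pics/ and viewed, at most 10 in all, crops included, and the job is handed in when it is done.

Besides the shell and the picture viewer there is one more tool, called after "Request:" by a JSON object that holds its "name" and its "arguments". jog_arm: Moves the arm, as the interface text tells. Its arguments: {"type":"object","properties":{"motion":{"type":"array"},"grip":{"type":"number"}},"required":["motion"]}

```bash
mkdir -p pics
cat > h.py <<'E'
import numpy as np, cv2
from cell import state, read_camera, job_done, cut_out
def proj(c,P):
    E=np.array(c["extrinsics"]);f=200/np.tan(np.radians(c["vertical_fov"])/2)
    p=np.linalg.inv(E)@np.append(P,1); return np.array([c["cx"]+f*p[0]/-p[2], c["cy"]-f*p[1]/-p[2]])
def at_z(c,uv,z):
    E=np.array(c["extrinsics"]);f=200/np.tan(np.radians(c["vertical_fov"])/2)
    d=E[:3,:3]@np.array([(uv[0]-c["cx"])/f,-(uv[1]-c["cy"])/f,-1]); o=E[:3,3]
    return o+d*(z-o[2])/d[2]
E
python3 - <<'E'
from h import *
s=state();print(s)
for n in("scene","top"):
    c=read_camera(n);cv2.imwrite(f"pics/{n}0.png",c["img"]);print(n,c["vertical_fov"],c["cx"],c["cy"],np.round(c["extrinsics"],3).tolist())
    for k in("ratchet_clamp","clamp_jaw","release_rocker","release_end","hex_bolt","nut_0","steel_block","flux_tin","firebrick_cut"):
        r=cut_out(k,c)
        for q in r[:1]:
            m=np.argwhere(q["region"]).mean(0)[::-1];print(k,q["p"],q["box"],m.round(1),at_z(c,m,60).round(0))
E
```

```text
{'t': 0.0, 'joints': array([-1.29264089e+00,  4.91544643e-01,  1.55946790e+00, -1.47492021e-06,
        1.09171877e+00, -1.05634097e-01]), 'qvel': array([-0.00039912,  0.00110714,  0.00107306,  0.00102442,  0.000574  ,
        0.00157247]), 'tau': array([ 2.64386465e-03, -6.12644219e+01, -2.58180892e+01,  6.93795132e-02,
        4.82510612e-02, -7.88682519e-05]), 'eef_pos': array([ 233.96054844, -579.30964849,  239.06465335]), 'tcp_rot': array([-3.14046020e+00, -1.18757421e-04,  3.83790142e-01]), 'ft_force': array([-0.79498442, -0.30850984, -0.07853489]), 'moment': array([ 0.00989801,  0.02666144, -0.01403427]), 'grip_force': 0.0, 'opening': 1.001591749747378}
scene 46.130436842271386 324.29553793575406 206.88552905111672 [[-0.805, 0.427, -0.413, 33.322], [-0.593, -0.559, 0.579, 706.33], [0.017, 0.711, 0.703, 986.038], [0.0, 0.0, 0.0, 1.0]]
ratchet_clamp 0.68 [261.8, 199.0, 377.6, 277.3] [319.4 238.5] [518.  45.  60.]
clamp_jaw 0.59 [302.7, 209.7, 352.2, 251.4] [326.7 230.4] [519.  11.  60.]
release_rocker 0.79 [317.0, 210.8, 341.3, 231.3] [326.6 220.4] [541. -19.  60.]
release_end 0
[... 462 characters left out ...]
2 318.26681108064594 196.95763050786593 [[-0.018, 0.996, -0.089, 459.665], [-1.0, -0.018, -0.001, -55.484], [-0.002, 0.089, 0.996, 1368.167], [0.0, 0.0, 0.0, 1.0]]
ratchet_clamp 0.77 [234.6, 178.9, 359.3, 243.8] [297.9 212.5] [534.   2.  60.]
clamp_jaw 0.96 [281.0, 189.4, 322.0, 236.8] [302.4 212.9] [533. -10.  60.]
release_rocker 0.63 [292.2, 200.3, 312.3, 228.7] [302. 212.] [536.  -9.  60.]
release_end 0.61 [293.9, 197.9, 315.4, 226.3] [302.  212.2] [535.  -9.  60.]
hex_bolt 0.51 [420.8, 186.1, 430.9, 193.1] [426.6 188.3] [ 595. -353.   60.]
nut_0 0.63 [420.8, 249.8, 430.1, 262.1] [423.8 252.6] [ 419. -339.   60.]
steel_block 0.59 [198.3, 243.9, 217.4, 259.0] [206.1 249.9] [437. 254.  60.]
```

View pics/top0.png

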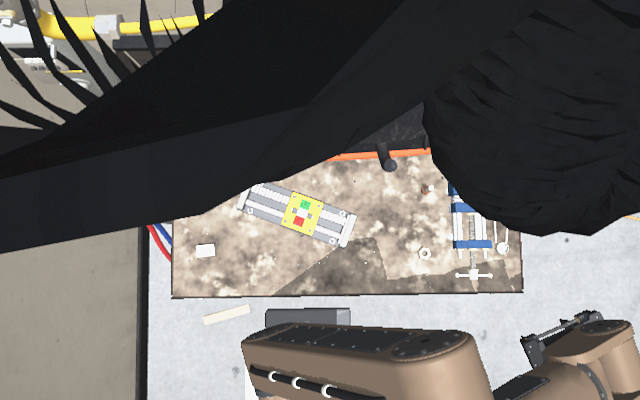

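View pics/scene0.png

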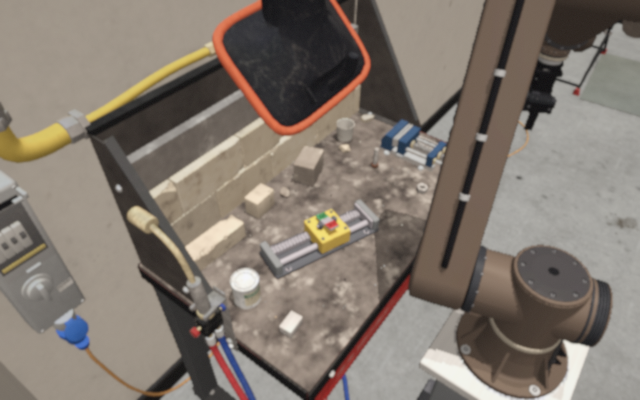

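The top view shows the clamp from (245,197) to (345,230), with the yellow jaw at (302,213), the green pad at (304,204) and the red pad at (299,221). The scene view shows a hood with an orange rim hanging above the rear of the hearth. I'll measure the clamp more closely.

Run:
```python
from h import *
a=read_camera("top");b=read_camera("scene")
A=cv2.resize(a["img"][165:255,225:365],None,fx=5,fy=5,interpolation=cv2.INTER_CUBIC)[:300*2]
B=cv2.resize(b["img"][190:290,250:390],None,fx=5,fy=5,interpolation=cv2.INTER_CUBIC)
cv2.imwrite("pics/a1.png",A);cv2.imwrite("pics/b1.png",B)
def cen(c,box,z,name):
    x0,y0,x1,y1=box;h=cv2.cvtColor(c["img"][y0:y1,x0:x1],cv2.COLOR_BGR2HSV).astype(int)
    H,S,V=h[...,0],h[...,1],h[...,2]
    for n,m,zz in(("red",((H<8)|(H>172))&(S>140)&(V>80),z[0]),("green",(H>45)&(H<85)&(S>100),z[1]),("yellow",(H>20)&(H<35)&(S>120)&(V>100),58)):
        p=np.argwhere(m)
        if len(p): uv=p.mean(0)[::-1]+[x0,y0]; print(name,n,len(p),uv.round(1),at_z(c,uv,zz).round(1), 'z0',at_z(c,uv,0).round(0))
cen(a,(280,185,325,240),(83,71),"top");cen(b,(300,205,356,255),(83,71),"scene")
```

```text
top red 65 [298.2 220.4] [511.7   1.   83. ] z0 [515.   5.   0.]
top green 71 [304.6 204.3] [555.8 -16.6  71. ] z0 [561. -14.   0.]
top yellow 107 [299.5 208.5] [545.4  -2.1  58. ] z0 [549.   0.   0.]
scene red 37 [331.6 223.8] [510.7   1.3  83. ] z0 [555. -64.   0.]
scene green 18 [321.3 215.7] [556.9 -15.8  71. ] z0 [598. -72.   0.]
scene yellow 822 [326.9 233.8] [512.6  18.9  58. ] z0 [543. -24.   0.]
```

View pics/a1.png

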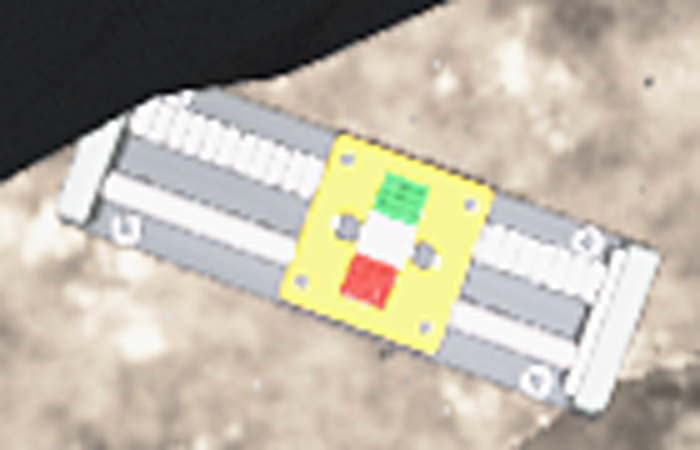

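View pics/b1.png

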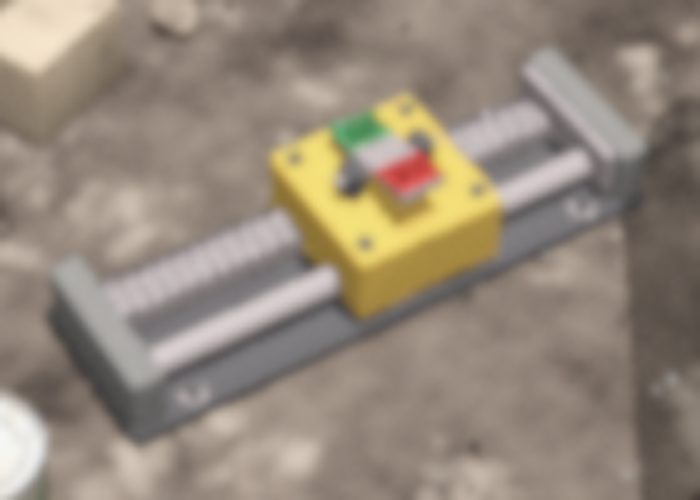

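The crops show the red pad towards the robot (about (511,1) in both views), the green pad away from it (about (556,-16)), and the fixed jaw on the right, at -y. The clamp's x points along about (0.35, 0.94). Before moving I'll check the orange hood rim for clearance and refine the fit.

Run:
```python
from h import *
a=read_camera("top")
P=lambda q,z:at_z(a,(225+q[0]/5,165+q[1]/5),z)[:2]
u=[]
for p,q,z in(((338,133),(495,188),58),((280,300),(435,355),58),((80,228),(575,408),10)):
    d=P(p,z)-P(q,z);u.append(np.arctan2(d[1],d[0]))
print("yaw",u)
Y=np.mean(u);U=np.array([np.cos(Y),np.sin(Y)]);V=np.array([-U[1],U[0]])
J=np.mean([P(q,58) for q in((338,133),(495,188),(435,355),(280,300))],0);print("jaw ctr",J,"face",J-46*U)
F=np.mean([P(q,46) for q in((625,245),(570,397))],0);print("fixed inner",F,"gap",(J-46*U-F)@U,"lat",(J-F)@V)
# hood: orange edge plane from top vs scene rim rays
b=read_camera("scene")
def ray(c,uv): p=at_z(c,uv,0);o=np.array(c["extrinsics"])[:3,3];return o,(p-o)/np.linalg.norm(p-o)
o,d1=ray(a,(340,158));_,d2=ray(a,(425,151));n=np.cross(d1,d2)
for uv in((215,45),(245,88),(275,125),(290,130),(330,105),(368,68),(355,10)):
    ob,d=ray(b,uv);t=((o-ob)@n)/(d@n);print(uv,(ob+t*d).round(0))
```

```text
yaw [np.float64(1.214665599994545), np.float64(1.2130173050874031), np.float64(1.2052779800251954)]
jaw ctr [530.95207628  -9.85726641] face [514.75566891 -52.91160868]
fixed inner [ 486.82193799 -125.29292356] gap 77.58165195864878 lat -0.6598076258397095
(215, 45) [558. 261. 662.]
(245, 88) [582. 188. 547.]
(275, 125) [614.  82. 396.]
(290, 130) [628.  17. 341.]
(330, 105) [ 645. -167.  309.]
(368, 68) [ 654. -364.  329.]
(355, 10) [ 605. -198.  558.]
```

Request:
{"name": "jog_arm", "arguments": {"motion": [[[45,-40,0],0],[[90,-80,0],0],[[125,-115,0],0],[[160,-147,0],0],[[190,-175,0],0]], "grip": 1}}

```text
t: 1.7
eef_pos: [341.6, -351.9, 239.8]
tcp_rot: [3.141, -0.0, 0.383]
ft_force: [0.5, 0.1, 0.9]
opening: 0.634
grip_force: 0.0
```

The hood's front rim is at about x = 635, z = 320, so I'll turn the tool to keep the gripper's long side along the bar. Now I'll carry on to hover over the red pad.

Request:
{"name": "jog_arm", "arguments": {"motion": [[[35,-33,0],0],[[70,-66,0],0],[[105,-99,0],0],[[140,-132,0],0],[[175,-165,0],0]]}}

```text
t: 2.2
eef_pos: [442.2, -133.3, 239.9]
tcp_rot: [3.141, -0.0, 0.384]
ft_force: [0.7, -1.3, -0.4]
opening: 0.214
grip_force: 0.0
```

Request:
{"name": "jog_arm", "arguments": {"motion": [[[30,-28,10],0.14],[[60,-56,25],0.28],[[90,-84,40],0.42],[[108,-101,55],0.56],[[108,-101,70],0.7]]}}

```text
t: 2.7
eef_pos: [505.0, 1.6, 169.0]
tcp_rot: [-3.141, -0.001, -0.319]
ft_force: [0.4, -0.2, 0.7]
opening: 0.007
grip_force: 0.0
```

Request:
{"name": "jog_arm", "arguments": {"motion": [[[0,0,0],0.042],[[0,0,0],0.042]]}}

```text
t: 2.9
eef_pos: [504.0, -0.8, 169.3]
tcp_rot: [3.141, 0.001, -0.358]
ft_force: [-0.2, -0.5, -0.6]
opening: 0.009
grip_force: 0.0
```

Run:
```python
from h import *
s=state();print(s["eef_pos"],s["tcp_rot"],s["joints"])
w=read_camera("scene");cv2.imwrite("pics/s2.png",cv2.resize(w["img"][60:290,200:500],None,fx=2.6,fy=2.6,interpolation=cv2.INTER_CUBIC))
```

```text
[503.95921889  -0.77035996 169.26566913] [ 3.14135640e+00  6.66759870e-04 -3.58060434e-01] [-1.32628434e-01  4.13495238e-01  1.93055397e+00 -1.13436814e-04
  7.98246147e-01  1.79630745e+00]
```

View pics/s2.png

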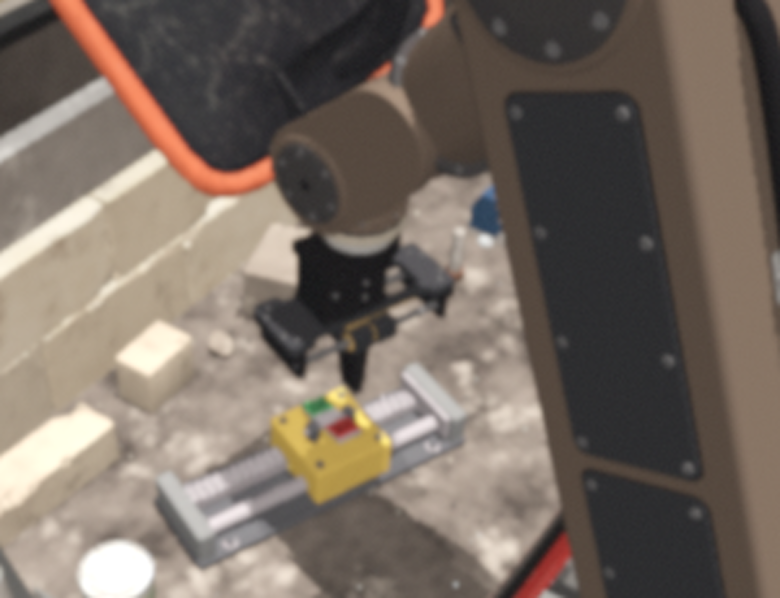

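The view shows the closed fingertips hovering over the rocker, the gripper's long side along the bar, and the wrist in front of the hood rim. Now I'll press the red end.

Request:
{"name": "jog_arm", "arguments": {"motion": [[[0,-2,25],0],[[0,-2,45],0],[[0,-2,55],0],[[0,-2,60],0]]}}

```text
t: 3.35
eef_pos: [504.7, 0.6, 109.2]
tcp_rot: [3.141, 0.0, -0.358]
ft_force: [0.7, -0.4, 1.4]
opening: 0.0
grip_force: 0.7
```

Request:
{"name": "jog_arm", "arguments": {"motion": [[[0,0,4],0],[[0,0,7],0],[[0,0,10],0],[[0,0,12],0]]}}

```text
t: 3.75
eef_pos: [504.7, 0.8, 97.8]
tcp_rot: [-3.142, -0.0, -0.358]
ft_force: [-2.3, 0.8, 3.8]
opening: 0.007
grip_force: 1.9
```

Request:
{"name": "jog_arm", "arguments": {"motion": [[[0,0,1],0],[[0,0,2],0],[[0,0,3],0]]}}

```text
t: 4.05
eef_pos: [504.9, 0.8, 95.8]
tcp_rot: [-3.141, -0.001, -0.358]
ft_force: [-8.7, 0.8, 29.1]
opening: 0.004
grip_force: 15.4
```

The red end is at its stop, with force rising to 29 N. I'll lift, cross into the gap and lower in front of the jaw face.

Request:
{"name": "jog_arm", "arguments": {"motion": [[[0,0,-15],0],[[0,0,-40],0],[[10,25,-45],0],[[30,70,-45],0],[[30,70,-45],0]]}}

```text
t: 4.55
eef_pos: [509.2, -79.3, 140.1]
tcp_rot: [3.141, -0.003, -0.362]
ft_force: [0.7, -0.1, 0.2]
opening: 0.005
grip_force: 0.0
```

Run:
```python
from h import *
s=state();print(s["eef_pos"],s["ft_force"])
a=read_camera("top");b=read_camera("scene")
A=cv2.resize(a["img"][150:250,225:365],None,fx=4,fy=4,interpolation=cv2.INTER_CUBIC)
B=cv2.resize(b["img"][190:290,250:390],None,fx=4,fy=4,interpolation=cv2.INTER_CUBIC)
cv2.imwrite("pics/r.png",B)
```

```text
[509.15009463 -79.29129171 140.08550884] [ 0.65275222 -0.11926914  0.18739078]
```

View pics/r.png

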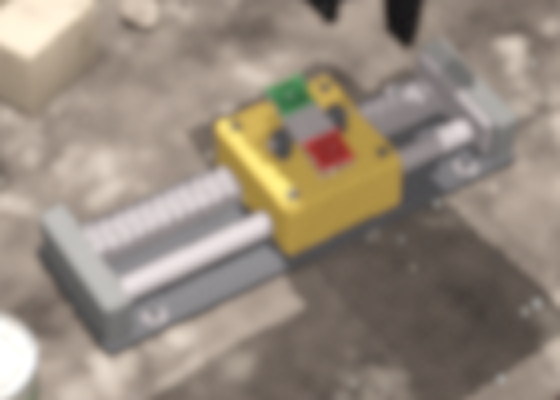

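The rocker is released: red pad down at (330,150), green pad up at (290,93). I'll lower into the gap.

Request:
{"name": "jog_arm", "arguments": {"motion": [[[0,0,30],0],[[0,0,55],0],[[0,0,70],0],[[0,0,77],0],[[0,0,77],0]]}}

```text
t: 5.15
eef_pos: [508.0, -74.4, 62.0]
tcp_rot: [3.141, 0.001, -0.357]
ft_force: [-0.1, -0.6, 0.7]
opening: 0.007
grip_force: 0.0
```

Request:
{"name": "jog_arm", "arguments": {"motion": [[[0,-6,0],0],[[0,-12,0],0],[[0,-18,0],0],[[0,-24,0],0],[[0,-30,0],0]]}}

```text
t: 5.65
eef_pos: [519.3, -47.0, 63.3]
tcp_rot: [3.141, -0.001, -0.358]
ft_force: [-0.9, -4.8, 4.8]
opening: 0.004
grip_force: 2.8
```

Request:
{"name": "jog_arm", "arguments": {"motion": [[[0,-9,0],0],[[0,-18,0],0],[[0,-27,0],0],[[0,-36,0],0],[[0,-45,0],0]]}}

```text
t: 6.15
eef_pos: [535.6, -5.0, 63.3]
tcp_rot: [-3.142, -0.003, -0.358]
ft_force: [1.2, -6.9, 2.0]
opening: 0.005
grip_force: 3.0
```

Run:
```python
from h import *
s=state();print(s["eef_pos"],s["ft_force"],s["joints"].round(3))
b=read_camera("scene")
cv2.imwrite("pics/p.png",cv2.resize(b["img"][60:290,200:500],None,fx=2.6,fy=2.6,interpolation=cv2.INTER_CUBIC))
```

```text
[535.57945204  -4.95594215  63.32048343] [ 1.16020824 -6.91885277  1.98225452] [-1.320e-01  6.150e-01  1.938e+00 -1.000e-03  5.860e-01  1.797e+00]
```

View pics/p.png

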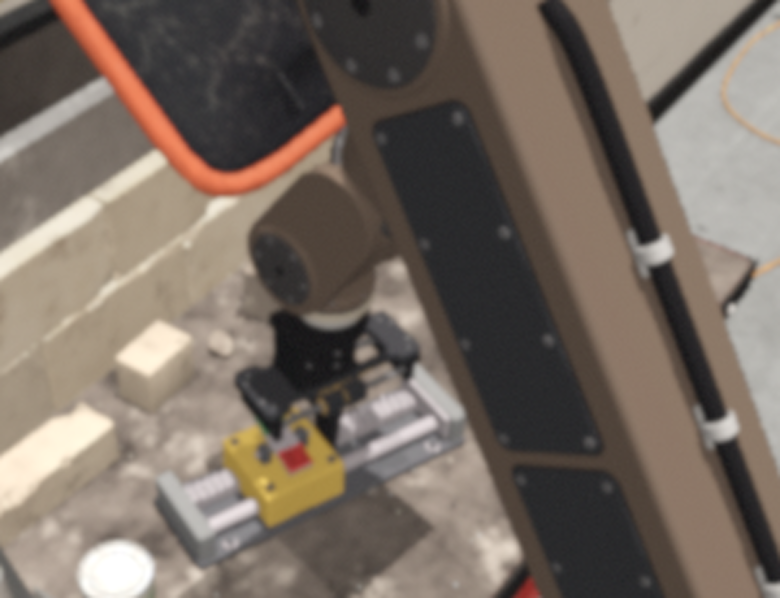

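The jaw is sliding, with its red pad at (293,457) and still down, and the arm stays clear in front of the hood. I'll continue home.

Request:
{"name": "jog_arm", "arguments": {"motion": [[[0,-9,0],0],[[0,-18,0],0],[[0,-26,0],0],[[0,-33,0],0],[[0,-38,0],0]]}}

```text
t: 6.7
eef_pos: [548.7, 30.6, 63.1]
tcp_rot: [-3.142, -0.002, -0.358]
ft_force: [0.7, -5.1, 1.2]
opening: 0.006
grip_force: 2.6
```

Request:
{"name": "jog_arm", "arguments": {"motion": [[[0,-3,0],0],[[0,-6,0],0],[[0,-8,0],0],[[0,-10,0],0]]}}

```text
t: 7.1
eef_pos: [552.0, 39.8, 63.1]
tcp_rot: [-3.142, -0.002, -0.358]
ft_force: [2.0, -6.0, 1.8]
opening: 0.009
grip_force: 2.3
```

Request:
{"name": "jog_arm", "arguments": {"motion": [[[0,-1,0],0],[[0,-2,0],0],[[0,-3,0],0],[[0,-4,0],0]]}}

```text
t: 7.5
eef_pos: [553.3, 43.5, 63.0]
tcp_rot: [-3.142, -0.002, -0.358]
ft_force: [2.5, -5.2, 1.9]
opening: 0.003
grip_force: 2.2
```

Request:
{"name": "jog_arm", "arguments": {"motion": [[[0,-1,0],0],[[0,-2,0],0],[[0,-3,0],0],[[0,-4,0],0]]}}

```text
t: 7.9
eef_pos: [554.8, 47.2, 63.1]
tcp_rot: [-3.142, -0.002, -0.358]
ft_force: [1.9, -5.0, 1.7]
opening: 0.004
grip_force: 2.2
```

Request:
{"name": "jog_arm", "arguments": {"motion": [[[0,-1,0],0],[[0,-2,0],0],[[0,-3,0],0],[[0,-4,0],0]]}}

```text
t: 8.3
eef_pos: [555.4, 49.2, 63.0]
tcp_rot: [3.139, -0.0, -0.357]
ft_force: [-4.0, -29.8, 5.3]
opening: 0.008
grip_force: 14.6
```

At the end stop, with force jumping to 30 N. I'll back off, lift clear, and re-measure the rocker and the hood rim before the green press.

Request:
{"name": "jog_arm", "arguments": {"motion": [[[0,6,0],0],[[0,14,0],0],[[0,18,-30],0],[[0,18,-70],0],[[0,18,-70],0]]}}

```text
t: 8.8
eef_pos: [550.8, 34.2, 136.7]
tcp_rot: [-3.139, -0.006, -0.358]
ft_force: [0.6, -0.7, -0.3]
opening: 0.007
grip_force: 0.0
```

Run:
```python
from h import *
s=state();print(s["eef_pos"],s["ft_force"])
b=read_camera("scene");a=read_camera("top")
from scipy import ndimage
for n,c,bx in(("scene",b,(250,180,360,290)),("top",a,(230,160,340,250))):
    x0,y0,x1,y1=bx;h=cv2.cvtColor(c["img"][y0:y1,x0:x1],cv2.COLOR_BGR2HSV).astype(int);H,S,V=h[...,0],h[...,1],h[...,2]
    for k,m,z in(("red",((H<8)|(H>172))&(S>140)&(V>80),71),("green",(H>45)&(H<85)&(S>100),83)):
        l,N=ndimage.label(m)
        for i in range(1,N+1):
            p=np.argwhere(l==i)
            if len(p)>8:uv=p.mean(0)[::-1]+[x0,y0];print(n,k,len(p),uv.round(1),at_z(c,uv,z).round(1))
def ray(c,uv): p=at_z(c,uv,0);o=np.array(c["extrinsics"])[:3,3];return o,(p-o)/np.linalg.norm(p-o)
def om(c):
    h=cv2.cvtColor(c["img"],cv2.COLOR_BGR2HSV).astype(int);return (h[...,0]>3)&(h[...,0]<15)&(h[...,1]>170)&(h[...,2]>150)
p=np.argwhere(om(a)[140:170,320:440])+[140,320];k=np.polyfit(p[:,1],p[:,0],1);print("top line",k,p[:,1].min(),p[:,1].max(),len(p))
o,d1=ray(a,(340,np.polyval(k,340)));_,d2=ray(a,(425,np.polyval(k,425)));n=np.cross(d1,d2)
M=om(b)
for x in(285,295,305,315,325,335,345,355,365):
    r=np.where(M[60:140,x])[0]
    if len(r):
        uv=(x,60+r.max()-3);ob,d=ray(b,uv);t=((o-ob)@n)/(d@n);print(uv,(ob+t*d).round(0))
cv2.imwrite("pics/q.png",cv2.resize(b["img"][60:290,200:500],None,fx=2.6,fy=2.6,interpolation=cv2.INTER_CUBIC))
```

```text
[550.79208646  34.19297559 136.72183526] [ 0.57843246 -0.66912339 -0.26585751]
scene red 60 [294.  244.6] [551.1 109.5  71. ]
scene green 39 [284.7 230. ] [594.9  92.9  83. ]
top line [-7.78306517e-02  1.85711587e+02] 325 430 36
```

View pics/q.png

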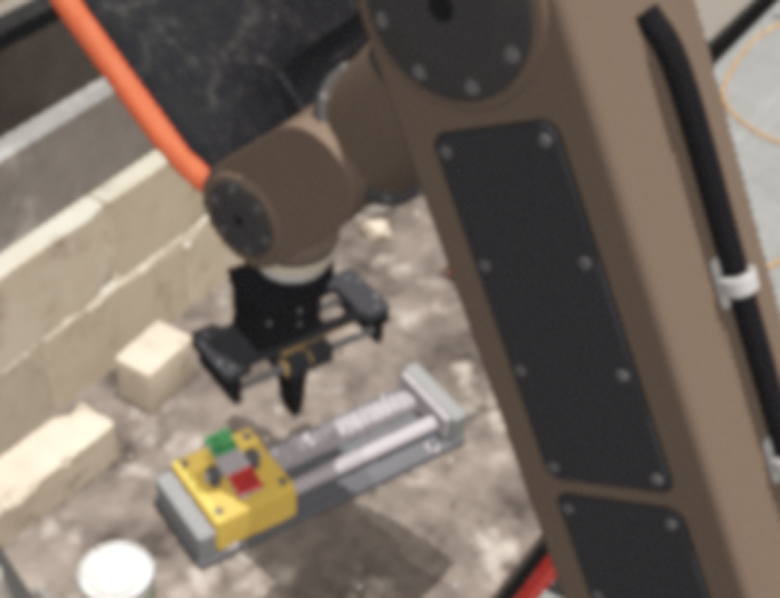

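The jaw stands home against the end stop, with the red pad at (245,480) and the green pad at (220,440). I'll now compute the hood rim from the first, unoccluded pictures.

Run:
```python
from h import *
b=read_camera("scene");a=read_camera("top")
def ray(c,uv): p=at_z(c,uv,0);o=np.array(c["extrinsics"])[:3,3];return o,(p-o)/np.linalg.norm(p-o)
def om(f):
    h=cv2.cvtColor(cv2.imread(f),cv2.COLOR_BGR2HSV).astype(int);return (h[...,0]>2)&(h[...,0]<18)&(h[...,1]>150)&(h[...,2]>150)
p=np.argwhere(om("pics/top0.png")[140:170,320:440])+[140,320];k=np.polyfit(p[:,1],p[:,0],1);print("top line",k,p[:,1].min(),p[:,1].max(),len(p))
o,d1=ray(a,(340,np.polyval(k,340)));_,d2=ray(a,(425,np.polyval(k,425)));n=np.cross(d1,d2)
M=om("pics/scene0.png")
for x in range(265,372,12):
    r=np.where(M[50:140,x])[0]
    if len(r):
        uv=(x,50+r.max()-3);ob,d=ray(b,uv);t=((o-ob)@n)/(d@n);P=ob+t*d;print(uv,P.round(0),"top px",proj(a,P).round(0))
```

```text
top line [-7.87950268e-02  1.84124166e+02] 325 430 245
(265, np.int64(118)) [607. 118. 436.] top px [230. 166.]
(277, np.int64(129)) [620.  69. 376.] top px [259. 164.]
(289, np.int64(130)) [630.  19. 341.] top px [284. 162.]
(301, np.int64(127)) [637. -35. 316.] top px [309. 160.]
(313, np.int64(118)) [641. -89. 312.] top px [333. 158.]
(325, np.int64(109)) [ 645. -145.  308.] top px [358. 156.]
(337, np.int64(99)) [ 649. -205.  308.] top px [384. 154.]
(349, np.int64(88)) [ 652. -266.  311.] top px [412. 152.]
(361, np.int64(78)) [ 656. -333.  311.] top px [441. 149.]
```

The hood's front edge is at x ≈ 640, z ≈ 310, ending near y ≈ 20. To keep the wrist back, I'll open the gripper, turn it 90°, and press the green pad with the far finger only. That leaves the other finger outside the jaw, clear of everything.

Request:
{"name": "jog_arm", "arguments": {"motion": [[[0,0,0],-0.14],[[0,0,0],-0.28],[[0,0,0],-0.42],[[0,0,0],-0.56],[[0,0,0],-0.7]], "grip": 0}}

```text
t: 9.5
eef_pos: [548.7, 34.4, 131.2]
tcp_rot: [-3.141, 0.002, 0.348]
ft_force: [0.5, 0.0, 0.5]
opening: 0.366
grip_force: 0.0
```

Request:
{"name": "jog_arm", "arguments": {"motion": [[[0,0,0],-0.14],[[0,0,0],-0.28],[[0,0,0],-0.42],[[0,0,0],-0.56],[[0,0,0],-0.7]]}}

```text
t: 10.0
eef_pos: [548.7, 34.4, 131.2]
tcp_rot: [-3.139, 0.001, 1.048]
ft_force: [-0.6, -0.5, -0.2]
opening: 0.788
grip_force: 0.0
```

Request:
{"name": "jog_arm", "arguments": {"motion": [[[0,0,0],-0.14],[[0,0,0],-0.17],[[0,0,0],-0.17],[[0,0,0],-0.17],[[0,0,0],-0.17]]}}

```text
t: 10.5
eef_pos: [549.1, 34.3, 132.1]
tcp_rot: [-3.141, 0.0, 1.211]
ft_force: [-0.1, 0.6, -0.4]
opening: 1.001
grip_force: 0.0
```

Request:
{"name": "jog_arm", "arguments": {"motion": [[[20,-8,0],0],[[45,-18,0],0],[[65,-26,0],0],[[71,-28,0],0],[[71,-28,0],0]]}}

```text
t: 11.0
eef_pos: [547.9, 111.1, 132.5]
tcp_rot: [-3.142, 0.0, 1.213]
ft_force: [0.5, -0.6, 0.4]
opening: 1.003
grip_force: 0.0
```

Run:
```python
from h import *
s=state();print(s["eef_pos"],s["tcp_rot"])
b=read_camera("scene")
cv2.imwrite("pics/g.png",cv2.resize(b["img"][110:300,200:400],None,fx=3,fy=3,interpolation=cv2.INTER_CUBIC))
```

```text
[547.93538831 111.11139424 132.47672881] [-3.14156093e+00  1.57327171e-04  1.21282326e+00]
```

View pics/g.png

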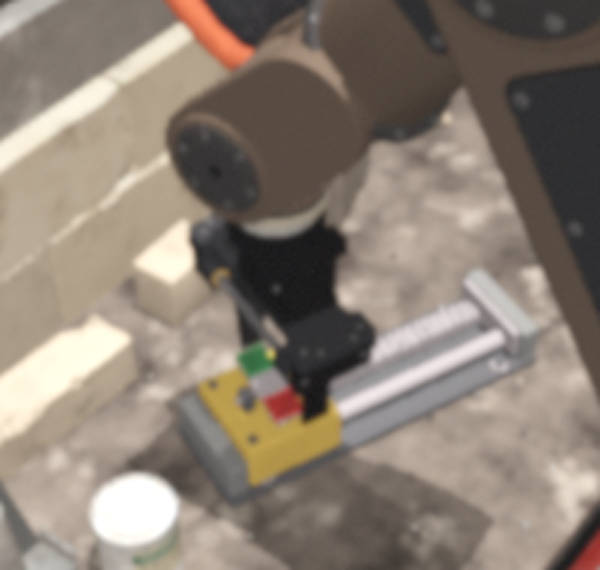

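The near finger is beside the jaw, and the far finger is behind the gripper over the green side at (255,358). I'll descend onto the green pad.

Request:
{"name": "jog_arm", "arguments": {"motion": [[[0,0,12],0],[[0,0,22],0],[[0,0,26],0],[[0,0,30],0],[[0,0,33],0]]}}

```text
t: 11.55
eef_pos: [548.3, 110.3, 99.3]
tcp_rot: [3.141, 0.0, 1.211]
ft_force: [0.9, -1.7, 2.2]
opening: 0.997
grip_force: 1.1
```

Request:
{"name": "jog_arm", "arguments": {"motion": [[[0,0,1],0],[[0,0,2],0],[[0,0,3],0]]}}

```text
t: 11.85
eef_pos: [548.2, 110.6, 96.9]
tcp_rot: [3.141, -0.0, 1.212]
ft_force: [1.7, -2.7, 6.5]
opening: 1.001
grip_force: 3.3
```

Request:
{"name": "jog_arm", "arguments": {"motion": [[[0,0,1],0],[[0,0,2],0],[[0,0,2],0]]}}

```text
t: 12.15
eef_pos: [548.4, 110.6, 96.3]
tcp_rot: [3.139, -0.001, 1.212]
ft_force: [-3.9, -3.3, 19.3]
opening: 0.997
grip_force: 8.9
```

The green end is at its stop. I'll lift clear and check.

Request:
{"name": "jog_arm", "arguments": {"motion": [[[0,0,-15],0],[[0,0,-45],0],[[0,-20,-80],0],[[0,-60,-90],0],[[0,-80,-90],0]]}}

```text
t: 12.65
eef_pos: [471.0, 139.4, 186.0]
tcp_rot: [3.141, -0.001, 1.212]
ft_force: [-0.1, -0.3, 0.3]
opening: 1.004
grip_force: 0.0
```

Request:
{"name": "jog_arm", "arguments": {"motion": [[[-40,0,0],0],[[-80,0,0],0],[[-120,0,0],0],[[-120,0,0],0],[[-120,0,0],0]]}}

```text
t: 13.15
eef_pos: [430.8, 26.0, 184.8]
tcp_rot: [-3.142, -0.0, 1.21]
ft_force: [0.1, -0.1, -0.7]
opening: 0.995
grip_force: 0.0
```

Run:
```python
from h import *
s=state();print(s["t"],s["eef_pos"],s["ft_force"])
b=read_camera("scene")
cv2.imwrite("pics/f.png",cv2.resize(b["img"][180:300,220:400],None,fx=4,fy=4,interpolation=cv2.INTER_CUBIC))
```

```text
13.15 [430.79089942  26.02743377 184.75324356] [ 0.07579873 -0.05868444 -0.65896522]
```

View pics/f.png

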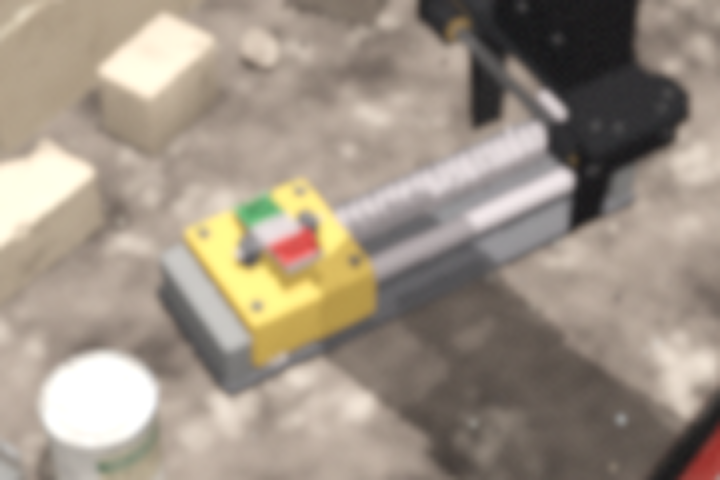

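The jaw is home against the stop, with the red end up at (295,245), the green end down at (262,210) and the hand clear. I'll hand it in.

```bash
python3 -c "
from cell import job_done;print(job_done())"
```

```text
the job is handed in; nothing more can be done
None
```

The clamp is ready for the bigger job: I released the ratchet, pushed the jaw fully home against the end stop, locked the ratchet again and took the hand clear. I handed it in after about 13 s of the 43 s; the hand-in call returned no verdict.

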